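# Seat a dry vase in the jaws of a banding wheel

## Robot

A 6-joint arm with a two-finger parallel gripper is mounted at the origin on the work surface. World frame = base frame: x ahead of the robot, y to its left, z up, the work surface at z = 0. Lengths are in m, angles in rad, forces in N, time in s.
With the tool pointing down it reaches from about 0.375 to 0.9 m from the base axis. Payload 3.1 kg.
Tool frame: the origin (TCP) lies midway between the tips of the shut fingers; the grasp point (between the pads) lies manip.tcp_to_grasp behind it (manip.tcp_to_grasp is the distance from the TCP to the grasp point, in m); z points along the fingers, y is the direction in which the jaws open and shut (so a half turn about z gives the same grasp; the last joint's range is limited). The gripper opens to 85 mm and grips with 20 to 120 N. Pads are 22 mm wide; open, the fingers measure 114 mm over their backs; the gripper's body (76 mm by 85 mm) begins 54 mm behind the grasp point. The pads swing forward as they close: fully open they stand 13 mm farther back than shut.
Start: joints at [-1.48, 0.527, 1.433, -0, 1.181, -0.178], TCP at [0.167, -0.602, 0.231] pointing down, gripper open.
Joint ranges: [-3.08, 3.08], [-0.75, 2.2], [0.22, 2.44], [-1.43, 4.57], [0, 2.65], [-2.85, 2.85]. Speed limits (rad/s): [2.79, 2.79, 3.14, 3.14, 3.14, 3.14].

## Interface

Orientations are given as a 3x3 rotation matrix whose columns are the frame's x, y, z axes.
In Python, from plant import status, eyes, close_job, manip gives the robot as it stands.
- The arm moves only by the tool send_rows, never from a script. Its argument "series" is one flat list of numbers, 7 for each row, row after row: the shift along the tool's x, y, z in units of 50 mm (1.0 is 50 mm), then the turn, a rotation vector about the tool's x, y, z in rad, then the opening, from -1 (shut) to 1 (fully open), so that 0 is half open. In form: [tx, ty, tz, rx, ry, rz, gripper, tx, ty, tz, rx, ry, rz, gripper, ...]. A call has 1 to 5 rows; each row is the pose to reach, as a shift and turn from the pose measured when the call began, along the tool's axes at that moment; what a row does not reach only later rows make up. A row lasts 1/10 s, in which the tool goes at most 50 mm and 8.59 degrees, less where a joint would pass 70% of its speed; a pose out of reach is approached as far as the arm can. A call with a gripper value outside its range is refused whole. The fingers move at their own pace and stop on an object; "force" is the grip in N (left out, the last holds). Time passes only in rows, so rows that repeat a pose let the fingers close. It gives the time, the measured TCP pose, the force and the opening at its end, in the units of the state.
- status.read_state(): the state, without advancing time (a new reading comes with each control period).
- eyes.camera(name): name is "scene" or "top" or "wrist"; returns the picture (400x640x3 uint8, red, green, blue); there is no depth.
- eyes.camera_info(name): a dict with "fx", "fy", "cx", "cy" (pixels), "extrinsics" (4x4, takes a point from world to camera coordinates). Camera axes: x right, y down, z forward; pixel columns grow to the right and rows downward; lengths in m; the calibration is good to about 2 mm. A picture is of the moment at which its call begins: read the wrist's pose just before it. camera_info takes no time and is no camera call; for the wrist camera it gives the pose at the moment of the call.
- close_job(): hands the job in, once; it reports no verdict.
The state is a dict: "time_s": time; "joint_pos": joint angles; "dq": joint speeds; "tau": joint torques, N m; "tcp_pos": TCP position; "eef_rot": TCP orientation; "contact_force": force on the tool from outside, world axes, zero at the start; "ft_torque": the same for the moment, N m; "width": opening from 0.0 (shut) to 1.0 (fully open).
Only numpy, scipy, OpenCV 4.12 (cv2) and the standard library are available. Lean on these libraries where they do the work, as an engineer would, in place of code of your own. Each camera call takes 0.05 s, during which the arm holds its last target. There are 200 camera calls.

## Task

Take the round-bellied bud vase off the ware board and stand it upright on the banding wheel between the jaws. Nudge it gently until its belly bears on both fixed jaws, and only then slide the third jaw up against it, so that the vase is held by all three and stays there when you let go. The clay is bone dry and unfired: do not drop it, bang it down, tip it or press it hard against the jaws, and leave the other pots and tools where they are.

Things in the scene. Friction and masses are not known exactly. Their poses are not given: they have to be found in the camera images.
- vase_neck (a point): the bud vase, dry clay, about 220 g (180 to 290): a foot of 54 mm diameter, a round belly of 72 mm diameter (widest from 22 to 38 mm over the foot) and a straight neck of 30 mm diameter (from 60 to 92 mm, the top). This point lies on its axis in the neck, 79 mm above the underside of the foot and 13 mm below the rim; z is the vase's axis
- vase: the same vase; origin on its axis at the underside of the foot
- wheel_top (a point): the centre of the upper face of the banding wheel: a level aluminium disc of 300 mm diameter, 85 mm above the table, fixed (its brake is on). Two fixed jaws stand on it at +60 and -60 degrees from this frame's x axis, the sliding third jaw on the -x axis. All three carry a smooth, slippery nylon ball tip of 16 mm diameter, 30 mm above the disc, pointing at the axis. No part of a jaw is higher than 49 mm above the disc
- jaw_a: fixed jaw at +60 degrees from wheel_top's x axis, does not give. Origin on the disc 36 mm from the wheel's axis, where its tip nominally ends; x points outwards. Its tip sits on a screw still set for another pot: the tip ends up to 4.5 mm inside or outside the origin, which is not reported, so where the vase comes to rest against both jaws has to be felt (up to 9 mm from the wheel's axis). The jaw's upright stands 23 to 35 mm out from the origin, 44 mm high
- jaw_b: fixed jaw at -60 degrees, the same in every respect, its screw set on its own
- jaw_c (a joint): slide of the third jaw, in m: 0 as far out as it is built (its tip 110 mm from the wheel's axis), growing as it slides in towards the axis along wheel_top's x; at 0.074 its tip is 36 mm from the axis. It slides stiffly (about 3 N) and stays where it is left
- jaw_c_back (a point): middle of the outer face of the third jaw's upright push plate (34 mm wide, 20 mm high, the plate and its post 12 mm thick), 35 mm above the disc and 36 mm behind the jaw's tip; push here to slide it in
- ware_board: plywood board on the table, 360 x 150 x 16 mm, with the vase, the tumbler and the bowl standing on it in a row 110 mm apart, in any order; origin at the centre of the underside
- tumbler: straight clay tumbler, 60 mm diameter, 75 mm high; origin at the underside. Leave alone
- bowl: small clay bowl, 84 mm diameter, 42 mm high; origin at the underside. Leave alone
- jar_1: white jar of underglaze, 60 mm diameter, 78 mm high; origin at the underside. Leave alone
- rib: round wooden rib, 68 mm diameter, 7 mm thick, lying; origin at the underside. Leave alone
- loop_tool: trimming loop tool, 180 mm long along x, 15 mm thick, lying; origin at the underside of its middle. Leave alone
- brush: brush, 200 mm long along x, 20 mm thick, lying; origin at the underside of its middle. Leave alone
Not all that is in view belongs to the job. What is shaped like the vase but purple or yellow is not meant.

How it is judged:
On the way:
1. the vase stands on the wheel and bears on both fixed jaws, with the third jaw not yet touching it (contact force between vase and jaw_a above 0.4 N and contact force between vase and jaw_b above 0.4 N and contact force between vase and jaw_c below 0.1 N and angle between vase's own z axis and vertical below 0.12 rad and z of vase in the frame of wheel_top below 0.004 m), for 0.1 s.
At the end, for the whole second after the job is handed in: The vase stands upright (within 3 degrees) and still on the wheel, within 18 mm of its centre, and presses on both fixed jaws and on the third jaw with at least 0.2 N each, with nothing holding it (contact force between vase and jaw_a above 0.2 N and contact force between vase and jaw_b above 0.2 N and contact force between vase and jaw_c above 0.2 N and angle between vase's own z axis and vertical below 0.05 rad and z of vase in the frame of wheel_top between -0.003 and 0.003 m and horizontal distance between vase and wheel_top below 0.018 m and linear speed of vase below 0.01 m/s); the robot touches nothing.
It fails at once if the vase is pressed against any one of the jaws with more than 14 N (contact force between vase and jaw_a above 14 N or contact force between vase and jaw_b above 14 N or contact force between vase and jaw_c above 14 N).
It fails at once if the vase is banged or pressed down on the disc (over 40 N) (contact force between vase and wheel_head above 40 N).
It fails at once if the vase is dropped (out of the fingers it passes 0.5 m/s) (contact force between vase and the fingers below 0.1 N and linear speed of vase above 0.5 m/s).
It fails at once if the vase is tipped by more than 25 degrees (angle between vase's own z axis and vertical above 0.44 rad).
It fails at once if another pot, a jar or a tool is moved by more than 25 mm (distance of any of tumbler, bowl, jar_1, rib, loop_tool, brush from where it was at the start of the episode above 0.025 m).
It also fails if it takes over 72 s, if anything falls off the work surface, if the arm or the gripper's body presses on something with over 40 N, if the wrist force passes 120 N, or if a joint passes its speed limit or range.

## Working session

There is one attempt and no reset: what is moved stays moved. The work goes in short steps, Python scripts to look and compute and a tool call to move; the robot and the scene stay as the last step left them, time stands still between calls to the robot, and variables do not carry over. Pictures are saved under pics/ and viewed, about 8 in all and at most 12, crops included, and the job is handed in when it is done.

Besides the shell and the picture viewer there is one more tool, called after ">>>" by a JSON object that holds its "method" and its "body", one argument or row to a line. send_rows: Moves the arm, as the interface text tells. Its arguments: {"type":"object","properties":{"series":{"type":"array"},"force":{"type":"number"}},"required":["series"]}

```bash
mkdir -p pics; ls
python3 - <<'E'
from plant import status, eyes, manip
import cv2, numpy as np
s=status.read_state(); print(s); print(manip.tcp_to_grasp)
for n in ("scene","top"):
    im=eyes.camera(n); cv2.imwrite(f"pics/{n}0.png",im[:,:,::-1]); i=eyes.camera_info(n); print(n,i)
E
```

```text
pics
{'time_s': 0.0, 'joint_pos': array([-1.47949572e+00,  5.28467513e-01,  1.43391616e+00,  2.54829405e-05,
        1.18141001e+00, -1.78515739e-01]), 'dq': array([ 0.00057269, -0.00020422,  0.00108546, -0.00030217, -0.00026117,
        0.00022022]), 'tau': array([-9.16560894e-04, -4.42349160e+01, -1.78023702e+01, -2.99240464e-04,
        8.40220047e-03,  1.98602078e-05]), 'tcp_pos': array([ 0.16655508, -0.60164621,  0.2303284 ]), 'eef_rot': array([[ 9.63822489e-01,  2.66544891e-01, -1.77198326e-04],
       [ 2.66544628e-01, -9.63820080e-01,  2.19400314e-03],
       [ 4.14013023e-04, -2.16186083e-03, -9.99997577e-01]]), 'contact_force': array([-0.31702453, -0.28416834, -0.49338606]), 'ft_torque': array([-0.01727846, -0.00925174,  0.03784894]), 'width': 0.9981739561866126}
0.0187
scene {'fx': 434.86259933114553, 'fy': 434.86259933114553, 'cx': 320.35383299428855, 'cy': 199.70934157897088, 'extrinsics': array([[ 0.78095437,  0.62453162, -0.00839801, -0.34299906],
       [ 0.50539504, -0.63976452, -0.57903127, -0.19648965],
       [-0.36699609,  0.44795269, -0.81526208,  1.55084532],
       [ 0.        ,  0.        ,  0.        ,  1.        ]])}
top {'fx': 482.2796800661647, 'fy': 482.2796800661647, 'cx': 317.72234073081637, 'cy': 198.81462450465213, 'extrinsics': array([[-0.00322188, -0.99997922,  0.00558355, -0.02944977],
       [-0.9945343 ,  0.00262153, -0.10437747,  0.46332609],
       [ 0.10436066, -0.00588932, -0.99452208,  1.60242303],
       [ 0.        ,  0.        ,  0.        ,  1.        ]])}
```

View pics/top0.png

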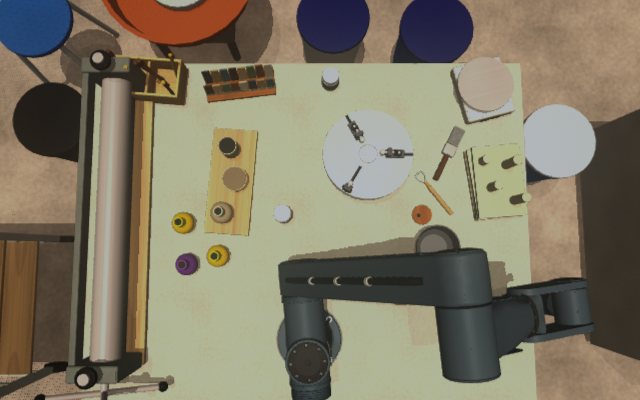

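View pics/scene0.png

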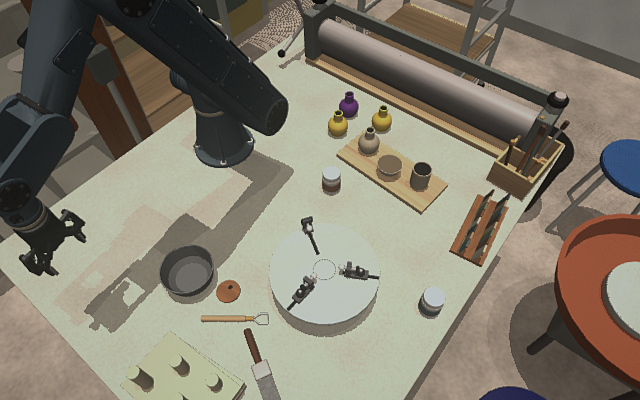

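```bash
cat > h.py <<'E'
import numpy as np, cv2
from plant import status, eyes, manip
def ray(n,uv,z,info=None):
    i=info or eyes.camera_info(n); E=i["extrinsics"]; R,t=E[:3,:3],E[:3,3]
    d=R.T@np.array([(uv[0]-i["cx"])/i["fx"],(uv[1]-i["cy"])/i["fy"],1]); c=-R.T@t
    return c+d*(z-c[2])/d[2]
def proj(n,p,info=None):
    i=info or eyes.camera_info(n); E=i["extrinsics"]; q=E[:3,:3]@np.asarray(p)+E[:3,3]
    return np.array([i["fx"]*q[0]/q[2]+i["cx"],i["fy"]*q[1]/q[2]+i["cy"]])
E
python3 - <<'E'
from h import *
a=cv2.imread("pics/top0.png"); b=cv2.imread("pics/scene0.png")
A=cv2.resize(a[100:205,318:418],(400,420),interpolation=cv2.INTER_CUBIC)
B=cv2.resize(b[205:310,275:375],(400,420),interpolation=cv2.INTER_CUBIC)
C=cv2.resize(a[195:230,205:245],(160,140),interpolation=cv2.INTER_CUBIC)
D=cv2.resize(b[120:165,350:390],(160,180),interpolation=cv2.INTER_CUBIC)
o=np.zeros((600,800,3),np.uint8); o[:420,:400]=A;o[:420,400:]=B;o[420:560,:160]=C;o[420:600,400:560]=D
cv2.imwrite("pics/z.png",o)
# wheel disc ellipse
m=(cv2.cvtColor(a,cv2.COLOR_BGR2HSV)[:,:,1]<35)&(a[:,:,2]>150); m=m.astype(np.uint8)
n,l,st,c=cv2.connectedComponentsWithStats(m)
k=l[150,340]; print(st[k],c[k])
cs,_=cv2.findContours((l==k).astype(np.uint8),cv2.RETR_EXTERNAL,2); h=cv2.convexHull(max(cs,key=cv2.contourArea))
e=cv2.fitEllipse(h);print(e, ray("top",e[0],.085))
for n,uv in (("top",(221,211)),("scene",(369.5,130))): print(n,ray(n,uv,.016+.09))
for nm,uv in (("wc",(368,154)),("u",(355,120)),("r",(413,153)),("l",(346,191))): print(nm,ray("top",uv,.085))
E
```

```text
[ 323  109   91   90 5780] [367.70294118 153.60034602]
((367.7820739746094, 153.4399871826172), (88.9247817993164, 91.13945007324219), 107.0112533569336) [ 0.60612321 -0.1951712   0.085     ]
top [0.41638772 0.27842003 0.106     ]
scene [0.41827887 0.28817742 0.106     ]
wc [ 0.60425615 -0.1958603   0.085     ]
u [ 0.71843197 -0.15448339  0.085     ]
r [ 0.60727818 -0.34372848  0.085     ]
l [ 0.48219053 -0.12252297  0.085     ]
```

View pics/z.png

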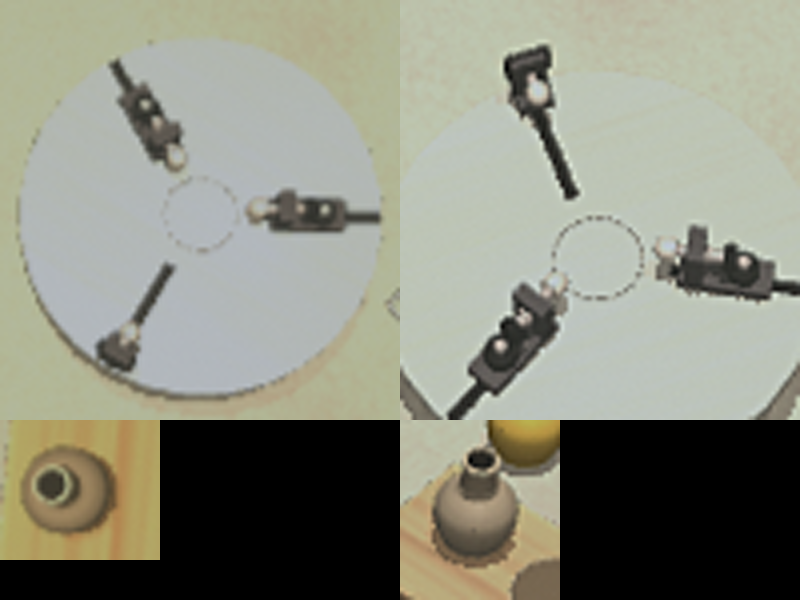

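Run:
```python
from h import *
T=lambda u,v:(318+u/4-.4,100+v/4-.4); S=lambda u,v:(275+(u-400)/4-.4,205+v/4-.4)
print("wc",ray("top",T(200,214),.085),ray("scene",S(598,258),.085))
print("neck",ray("top",(218,211),.108),ray("scene",(370.3,129.5),.108))
w=ray("top",T(200,214),.085)
for nm,n,uv,z in (("railC in","top",T(170,265),.09),("A ball","top",T(176,158),.115),("B ball","top",T(257,209),.115),("C ball","top",T(130,328),.115),("C plate","top",T(116,358),.13),("A ball","scene",S(556,285),.115),("B ball","scene",S(667,247),.115),("C ball","scene",S(537,90),.115),("railCin","scene",S(572,195),.09)):
    d=ray(n,uv,z)-w; print(nm,n,d.round(4),np.hypot(*d[:2]).round(4),np.degrees(np.arctan2(d[1],d[0])).round(1))
s=status.read_state();R=s["eef_rot"]
for t in ([.5,-.3,.25],[.418,.286,.25]): print(R.T@(np.array(t)-s["tcp_pos"])/.05)
```

```text
wc [ 0.60725728 -0.19458937  0.085     ] [ 0.60896738 -0.19499032  0.085     ]
neck [0.41625422 0.28757866 0.108     ] [0.42003906 0.28997441 0.108     ]
railC in top [-0.0432  0.0256  0.005 ] 0.0502 149.3
A ball top [0.0399 0.0221 0.03  ] 0.0456 29.0
B ball top [-0.0021 -0.0426  0.03  ] 0.0427 -92.8
C ball top [-0.0985  0.0606  0.03  ] 0.1156 148.4
C plate top [-0.1245  0.073   0.045 ] 0.1443 149.6
A ball scene [ 0.0016 -0.044   0.03  ] 0.044 -87.9
B ball scene [0.0415 0.0224 0.03  ] 0.0471 28.3
C ball scene [-0.1025  0.0627  0.03  ] 0.1202 148.5
railCin scene [-0.0403  0.0239  0.005 ] 0.0468 149.3
[ 8.03644389 -4.03963731 -0.38077249]
[  9.5799419  -15.77271414  -0.35792346]
```

>>> {"method": "send_rows", "body": {
  "series": [8.04, -4.04, -0.38, 0, 0, -0.74, 1, 8.04, -4.04, -0.38, 0, 0, -0.74, 1, 8.04, -4.04, -0.38, 0, 0, -0.74, 1, 8.04, -4.04, -0.38, 0, 0, -0.74, 1, 8.04, -4.04, -0.38, 0, 0, -0.74, 1],
  "force": 25
}}

```text
time_s: 0.6
tcp_pos: [0.3526, -0.4329, 0.2414]
eef_rot: [[0.527, 0.85, -0.001], [0.85, -0.527, 0.003], [0.002, -0.002, -1.0]]
contact_force: [-0.1, -1.2, 0.3]
width: 1.001
```

```bash
cat > go.py <<'E'
import sys
from h import *
# deltas to a world target with tool y at -30.8 deg, pointing down
from scipy.spatial.transform import Rotation as Ro
a=np.radians(-30.8); y=np.array([np.cos(a),np.sin(a),0]); z=np.array([0,0,-1.]); G=np.c_[np.cross(y,z),y,z]
s=status.read_state(); R=s["eef_rot"]
print("t",round(s["time_s"],2),"tcp",s["tcp_pos"].round(4),"w",round(s["width"],3),"F",s["contact_force"].round(2), "Fwheel",(G.T@s["contact_force"]).round(2)[[1,0,2]])
print("rot",Ro.from_matrix(R.T@G).as_rotvec().round(4))
for t in sys.argv[1:]: print(t,(R.T@(np.array(eval(t))-s["tcp_pos"])/.05).round(3))
E
python3 go.py .5,-.15,.25 .418,.287,.25
```

```text
t 0.6 tcp [ 0.3526 -0.4329  0.2414] w 1.001 F [-0.06 -1.24  0.34] Fwheel [ 0.58 -1.09 -0.34]
rot [-0.0019 -0.0021 -0.018 ]
.5,-.15,.25 [ 6.361 -0.48  -0.159]
.418,.287,.25 [12.922 -6.484 -0.134]
```

>>> {"method": "send_rows", "body": {
  "series": [6.36, -0.5, -0.16, 0, 0, -0.02, 1, 6.36, -0.5, -0.16, 0, 0, -0.02, 1, 6.36, -0.5, -0.16, 0, 0, -0.02, 1, 6.36, -0.5, -0.16, 0, 0, -0.02, 1, 6.36, -0.5, -0.16, 0, 0, -0.02, 1]
}}

```text
time_s: 1.1
tcp_pos: [0.4669, -0.2106, 0.248]
eef_rot: [[0.511, 0.86, -0.001], [0.86, -0.511, 0.003], [0.002, -0.002, -1.0]]
contact_force: [0.6, 0.1, -0.7]
width: 0.996
```

```bash
python3 go.py .418,.287,.25
```

```text
t 1.1 tcp [ 0.4669 -0.2106  0.248 ] w 0.996 F [ 0.61  0.13 -0.72] Fwheel [0.45 0.42 0.72]
rot [-0.0023 -0.0023  0.0016]
.418,.287,.25 [ 8.057e+00 -5.923e+00 -8.000e-03]
```

>>> {"method": "send_rows", "body": {
  "series": [8.06, -5.92, 0, 0, 0, 0, 1, 8.06, -5.92, 0, 0, 0, 0, 1, 8.06, -5.92, 0, 0, 0, 0, 1, 8.06, -5.92, 0, 0, 0, 0, 1, 8.06, -5.92, 0, 0, 0, 0, 1]
}}

```text
time_s: 1.6
tcp_pos: [0.4417, 0.0381, 0.2488]
eef_rot: [[0.511, 0.86, -0.001], [0.86, -0.511, 0.003], [0.002, -0.003, -1.0]]
contact_force: [1.6, 0.3, 0.9]
width: 0.998
```

```bash
python3 go.py .418,.287,.25
```

```text
t 1.6 tcp [0.4417 0.0381 0.2488] w 0.998 F [1.57 0.3  0.86] Fwheel [ 1.19  1.06 -0.86]
rot [-0.0026 -0.0022  0.0012]
.418,.287,.25 [ 4.036 -2.951 -0.007]
```

>>> {"method": "send_rows", "body": {
  "series": [4.04, -2.95, 0, 0, 0, 0, 1, 4.04, -2.95, 0, 0, 0, 0, 1, 4.04, -2.95, 0, 0, 0, 0, 1, 4.04, -2.95, 0, 0, 0, 0, 1, 4.04, -2.95, 0, 0, 0, 0, 1]
}}

```text
time_s: 2.1
tcp_pos: [0.4175, 0.287, 0.2494]
eef_rot: [[0.511, 0.86, -0.001], [0.86, -0.511, 0.003], [0.002, -0.003, -1.0]]
contact_force: [1.8, -0.0, 0.1]
width: 0.999
```

```bash
python3 go.py .418,.287,.25
python3 - <<'E'
from h import *
i=eyes.camera_info("wrist"); im=eyes.camera("wrist"); cv2.imwrite("pics/w1.png",im[:,:,::-1])
import pickle; pickle.dump(i,open("w1.pkl","wb")); print(i["extrinsics"].round(3).tolist(), i["fx"])
print(proj("wrist",[.418,.287,.108],i))
E
```

```text
t 2.1 tcp [0.4175 0.287  0.2494] w 0.999 F [ 1.76 -0.    0.13] Fwheel [ 1.51  0.9  -0.13]
rot [-0.0027 -0.0018  0.0015]
.418,.287,.25 [ 0.004  0.009 -0.011]
[[0.86, -0.511, -0.002, -0.212], [-0.488, -0.823, 0.291, 0.398], [-0.15, -0.25, -0.957, 0.533], [0.0, 0.0, 0.0, 1.0]] 276.0547935605384
[322.01809828 195.57956713]
```

View pics/w1.png

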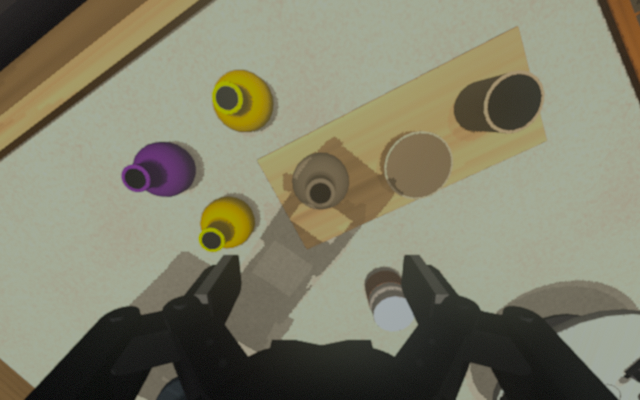

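The wrist view shows the vase's rim at about (319, 191), with the bowl and tumbler to its right and yellow and purple vases to its left. Both fingers are clear of everything.

```bash
python3 - <<'E'
from h import *
import pickle; i=pickle.load(open("w1.pkl","rb")); a=cv2.imread("pics/w1.png")
c=cv2.cvtColor(a[170:212,298:342],cv2.COLOR_BGR2GRAY)
m=(c<60).astype(np.uint8); n,l,st,ce=cv2.connectedComponentsWithStats(m); k=1+np.argmax(st[1:,4]); print(st[k],ce[k]+[298,170])
uv=ce[k]+[298,170]; p=ray("wrist",uv,.106,i); print(p)
E
python3 go.py .418,.289,.082
```

```text
[ 13  14  19  19 290] [320.01724138 192.91034483]
[0.41739724 0.2901841  0.106     ]
t 2.15 tcp [0.4168 0.2942 0.2498] w 0.999 F [1.09 3.79 0.58] Fwheel [-1.    3.82 -0.58]
rot [-0.0053 -0.0087  0.0058]
.418,.289,.082 [-0.107  0.092  3.355]
```

>>> {"method": "send_rows", "body": {
  "series": [-0.1, 0.09, 1, 0, 0, 0, 1, -0.1, 0.09, 1.5, 0, 0, 0, 1, -0.1, 0.09, 1.8, 0, 0, 0, 1, -0.1, 0.09, 1.8, 0, 0, 0, 1, -0.1, 0.09, 1.8, 0, 0, 0, 1]
}}

```text
time_s: 2.65
tcp_pos: [0.4182, 0.2884, 0.1597]
eef_rot: [[0.507, 0.862, -0.001], [0.862, -0.507, 0.01], [0.008, -0.006, -1.0]]
contact_force: [-0.1, 0.1, 1.0]
width: 0.999
```

```bash
python3 - <<'E'
from h import *
i=eyes.camera_info("wrist"); im=eyes.camera("wrist")[:,:,::-1]; cv2.imwrite("pics/w2.png",im)
u,v=proj("wrist",[.418,.2895,.108],i).round().astype(int); print(u,v)
c=cv2.cvtColor(im[v-40:v+40,u-40:u+40].copy(),cv2.COLOR_BGR2GRAY)
m=(c<55).astype(np.uint8); n,l,st,ce=cv2.connectedComponentsWithStats(m)
for k in range(1,n):
  if st[k,4]>150: print(st[k],ce[k]+[u-40,v-40],ray("wrist",ce[k]+[u-40,v-40],.106,i))
E
python3 go.py .418,.2895,.082
```

```text
321 225
[ 25  27  28  26 590] [319.52711864 224.57966102] [0.41705722 0.29003873 0.106     ]
t 2.7 tcp [0.4187 0.2886 0.1604] w 1.002 F [0.36 0.3  0.82] Fwheel [ 0.15  0.44 -0.82]
rot [-0.0046 -0.0096  0.0055]
.418,.2895,.082 [-0.006 -0.015  1.567]
```

>>> {"method": "send_rows", "body": {
  "series": [0, -0.03, 0.5, -0.005, -0.01, 0.005, 1, 0, -0.03, 1.0, -0.005, -0.01, 0.005, 1, 0, -0.03, 1.4, -0.005, -0.01, 0.005, 1, 0, -0.03, 1.55, -0.005, -0.01, 0.005, 1, 0, -0.03, 1.55, -0.005, -0.01, 0.005, 1]
}}

```text
time_s: 3.2
tcp_pos: [0.4177, 0.2901, 0.0829]
eef_rot: [[0.512, 0.859, -0.0], [0.859, -0.512, -0.001], [-0.001, 0.0, -1.0]]
contact_force: [1.4, -0.2, -0.5]
width: 1.003
```

```bash
python3 go.py .4172,.2898,.082
python3 - <<'E'
from h import *
i=eyes.camera_info("wrist"); im=eyes.camera("wrist")[:,:,::-1]; cv2.imwrite("pics/w3.png",im)
print(proj("wrist",[.4172,.29,.108],i))
E
```

```text
t 3.2 tcp [0.4177 0.2901 0.0829] w 1.003 F [ 1.36 -0.23 -0.53] Fwheel [1.29 0.5  0.53]
rot [0.0003 0.0006 0.0003]
.4172,.2898,.082 [-0.01  -0.006  0.019]
[321.14853995 283.27169377]
```

View pics/w3.png

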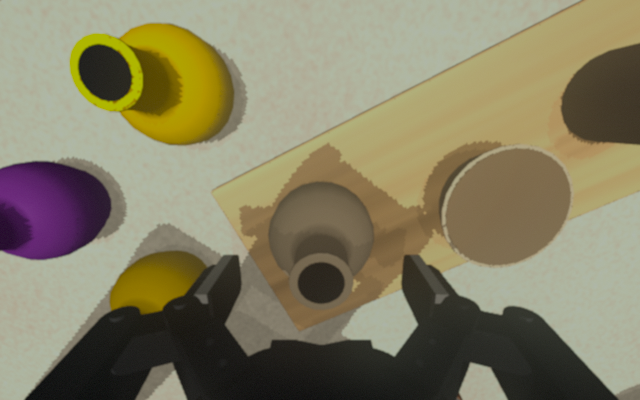

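The rim is centred between the open fingers at (322, 283), so I close on the neck.

>>> {"method": "send_rows", "body": {
  "series": [0, 0, 0, 0, 0, 0, 0.2, 0, 0, 0, 0, 0, 0, -0.1, 0, 0, 0, 0, 0, 0, -0.3, 0, 0, 0, 0, 0, 0, -0.6, 0, 0, 0, 0, 0, 0, -0.6],
  "force": 25
}}

```text
time_s: 3.75
tcp_pos: [0.4184, 0.2905, 0.0842]
eef_rot: [[0.512, 0.859, 0.002], [0.859, -0.512, 0.0], [0.001, 0.002, -1.0]]
contact_force: [-0.1, -0.7, 5.3]
width: 0.34
```

>>> {"method": "send_rows", "body": {
  "series": [0, 0, 0, 0, 0, 0, -1, 0, 0, 0, 0, 0, 0, -1, 0, 0, 0, 0, 0, 0, -1]
}}

```text
time_s: 4.05
tcp_pos: [0.4184, 0.2905, 0.0842]
eef_rot: [[0.512, 0.859, 0.002], [0.859, -0.512, 0.0], [0.001, 0.002, -1.0]]
contact_force: [-0.6, 0.2, 1.2]
width: 0.342
```

```bash
python3 go.py
```

```text
t 4.05 tcp [0.4184 0.2905 0.0842] w 0.342 F [-0.61  0.17  1.2 ] Fwheel [-0.62 -0.16 -1.2 ]
rot [ 0.0016 -0.0014  0.0003]
```

>>> {"method": "send_rows", "body": {
  "series": [0, 0, -0.2, 0, 0, 0, -1, 0, 0, -0.7, 0, 0, 0, -1, 0, 0, -1.5, 0, 0, 0, -1, 0, 0, -2.3, 0, 0, 0, -1, 0, 0, -3, 0, 0, 0, -1]
}}

```text
time_s: 4.55
tcp_pos: [0.4177, 0.2903, 0.2361]
eef_rot: [[0.512, 0.859, 0.002], [0.859, -0.512, 0.0], [0.001, 0.002, -1.0]]
contact_force: [0.5, -0.1, -2.1]
width: 0.34
```

```bash
python3 go.py .48,.05,.24 .58,-.185,.235
```

```text
t 4.55 tcp [0.4177 0.2903 0.2361] w 0.34 F [ 0.55 -0.08 -2.1 ] Fwheel [0.51 0.21 2.1 ]
rot [ 0.0017 -0.0014  0.0004]
.48,.05,.24 [-3.491  3.53  -0.076]
.58,-.185,.235 [-6.506  7.653  0.026]
```

>>> {"method": "send_rows", "body": {
  "series": [-0.25, 0.31, 0, 0, 0, 0, -1, -0.75, 0.93, 0, 0, 0, 0, -1, -1.25, 1.55, 0, 0, 0, 0, -1, -1.75, 2.16, 0, 0, 0, 0, -1, -2.25, 2.78, 0, 0, 0, 0, -1]
}}

```text
time_s: 5.05
tcp_pos: [0.4791, 0.1211, 0.2364]
eef_rot: [[0.511, 0.859, 0.001], [0.859, -0.511, 0.0], [0.001, 0.001, -1.0]]
contact_force: [1.4, 0.3, -2.4]
width: 0.342
```

```bash
python3 go.py .594,-.187,.236
```

```text
t 5.05 tcp [0.4791 0.1211 0.2364] w 0.342 F [ 1.37  0.28 -2.42] Fwheel [1.03 0.94 2.42]
rot [ 0.001  -0.001   0.0007]
.594,-.187,.236 [-4.12   5.126  0.008]
```

>>> {"method": "send_rows", "body": {
  "series": [-0.5, 0.62, 0, 0, 0, 0, -1, -1.0, 1.24, 0, 0, 0, 0, -1, -1.5, 1.87, 0, 0, 0, 0, -1, -2.0, 2.49, 0, 0, 0, 0, -1, -2.5, 3.11, 0, 0, 0, 0, -1]
}}

```text
time_s: 5.55
tcp_pos: [0.5485, -0.0673, 0.2364]
eef_rot: [[0.512, 0.859, 0.0], [0.859, -0.512, 0.001], [0.001, -0.0, -1.0]]
contact_force: [-0.3, 1.4, -1.8]
width: 0.341
```

```bash
python3 go.py .594,-.187,.236
```

```text
t 5.55 tcp [ 0.5485 -0.0673  0.2364] w 0.341 F [-0.27  1.39 -1.75] Fwheel [-0.94  1.05  1.75]
rot [-0.0003 -0.0009  0.0003]
.594,-.187,.236 [-1.591  2.007  0.005]
```

>>> {"method": "send_rows", "body": {
  "series": [-0.5, 0.62, 0, 0, 0, 0, -1, -1.0, 1.24, 0, 0, 0, 0, -1, -1.4, 1.75, 0, 0, 0, 0, -1, -1.59, 2.0, 0, 0, 0, 0, -1, -1.59, 2.0, 0, 0, 0, 0, -1]
}}

```text
time_s: 6.05
tcp_pos: [0.5939, -0.1885, 0.2358]
eef_rot: [[0.514, 0.858, -0.0], [0.858, -0.514, 0.001], [0.001, -0.0, -1.0]]
contact_force: [0.1, -0.0, -3.1]
width: 0.341
```

>>> {"method": "send_rows", "body": {
  "series": [0, 0, 0, 0, 0, 0, -1, 0, 0, 0, 0, 0, 0, -1]
}}

```text
time_s: 6.25
tcp_pos: [0.593, -0.1866, 0.2356]
eef_rot: [[0.513, 0.858, -0.002], [0.858, -0.513, 0.002], [0.001, -0.003, -1.0]]
contact_force: [-0.5, 0.4, -1.8]
width: 0.343
```

```bash
python3 go.py .594,-.187,.16
python3 - <<'E'
from h import *
i=eyes.camera_info("wrist"); im=eyes.camera("wrist")[:,:,::-1].copy(); cv2.imwrite("pics/w4.png",im)
import pickle; pickle.dump(i,open("w4.pkl","wb"))
a=np.radians(-30.8); c=np.array([.6075,-.1948,.115])
X=np.array([np.cos(a),np.sin(a),0]);Y=np.array([-X[1],X[0],0])
for k,s in (("a",60),("b",-60),("c",180)):
  s=np.radians(s); d=np.cos(s)*X+np.sin(s)*Y
  print(k,proj("wrist",c+d*(.044 if k!="c" else .118),i).round(1))
print("ctr",proj("wrist",c-[0,0,.03],i).round(1))
E
```

```text
t 6.25 tcp [ 0.593  -0.1866  0.2356] w 0.343 F [-0.47  0.4  -1.85] Fwheel [-0.61  0.11  1.85]
rot [-0.0027 -0.0011 -0.0009]
.594,-.187,.16 [0.002 0.026 1.512]
a [362.1 162.3]
b [359.  236.1]
c [219.9 200.7]
ctr [336.8 193.2]
```

View pics/w4.png

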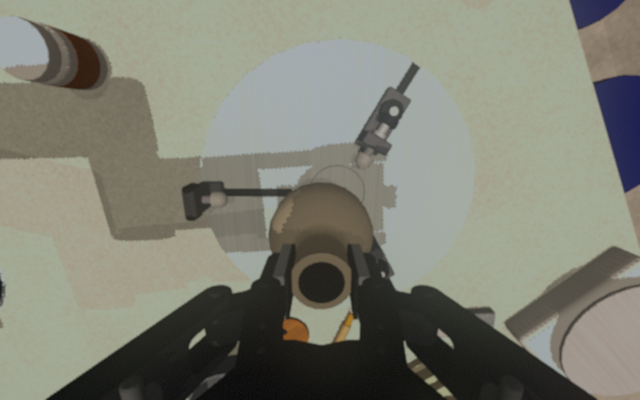

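>>> {"method": "send_rows", "body": {
  "series": [0, 0.02, 0.3, -0.003, -0.001, 0, -1, 0, 0.02, 0.7, -0.003, -0.001, 0, -1, 0, 0.02, 1.1, -0.003, -0.001, 0, -1, 0, 0.02, 1.35, -0.003, -0.001, 0, -1, 0, 0.02, 1.5, -0.003, -0.001, 0, -1]
}}

```text
time_s: 6.8
tcp_pos: [0.5933, -0.1857, 0.1598]
eef_rot: [[0.512, 0.859, -0.001], [0.859, -0.512, 0.001], [0.0, -0.001, -1.0]]
contact_force: [0.0, 0.2, -1.3]
width: 0.338
```

>>> {"method": "send_rows", "body": {
  "series": [0, 0, 0, 0, 0, 0, -1, 0, 0, 0, 0, 0, 0, -1, 0, 0, 0, 0, 0, 0, -1]
}}

```text
time_s: 7.1
tcp_pos: [0.594, -0.1859, 0.1608]
eef_rot: [[0.511, 0.859, 0.001], [0.859, -0.511, -0.0], [0.0, 0.001, -1.0]]
contact_force: [-0.2, 0.1, -3.2]
width: 0.341
```

```bash
python3 go.py .594,-.187,.1545
```

```text
t 7.1 tcp [ 0.594  -0.1859  0.1608] w 0.341 F [-0.16  0.06 -3.19] Fwheel [-0.17 -0.03  3.19]
rot [ 0.0009 -0.0002  0.0008]
.594,-.187,.1545 [-0.019  0.012  0.126]
```

>>> {"method": "send_rows", "body": {
  "series": [0, 0, 0.06, 0, 0, 0, -1, 0, 0, 0.12, 0, 0, 0, -1, 0, 0, 0.12, 0, 0, 0, -1, 0, 0, 0.12, 0, 0, 0, -1]
}}

```text
time_s: 7.5
tcp_pos: [0.5939, -0.1859, 0.1547]
eef_rot: [[0.511, 0.859, 0.001], [0.859, -0.511, -0.0], [0.0, 0.001, -1.0]]
contact_force: [0.3, -0.3, -1.7]
width: 0.342
```

>>> {"method": "send_rows", "body": {
  "series": [0, 0, 0.02, 0, 0, 0, -1, 0, 0, 0.02, 0, 0, 0, -1, 0, 0, 0.02, 0, 0, 0, -1]
}}

```text
time_s: 7.8
tcp_pos: [0.5939, -0.1859, 0.1536]
eef_rot: [[0.511, 0.859, 0.001], [0.859, -0.511, -0.0], [0.0, 0.001, -1.0]]
contact_force: [-0.6, -0.2, -2.0]
width: 0.339
```

```bash
python3 go.py .594,-.187,.1535
```

```text
t 7.8 tcp [ 0.5939 -0.1859  0.1536] w 0.339 F [-0.57 -0.17 -2.  ] Fwheel [-0.4  -0.44  2.  ]
rot [ 0.0005 -0.0002  0.0007]
.594,-.187,.1535 [-0.018  0.014  0.002]
```

Height is steady; I'll step down by 0.5 mm until the weight is taken up.

>>> {"method": "send_rows", "body": {
  "series": [0, 0, 0.01, 0, 0, 0, -1, 0, 0, 0.01, 0, 0, 0, -1, 0, 0, 0.01, 0, 0, 0, -1]
}}

```text
time_s: 8.1
tcp_pos: [0.5939, -0.1859, 0.1533]
eef_rot: [[0.512, 0.859, 0.001], [0.859, -0.512, -0.0], [0.0, 0.001, -1.0]]
contact_force: [0.2, -0.0, -0.4]
width: 0.339
```

>>> {"method": "send_rows", "body": {
  "series": [0, 0, 0.01, 0, 0, 0, -1, 0, 0, 0.01, 0, 0, 0, -1, 0, 0, 0.01, 0, 0, 0, -1]
}}

```text
time_s: 8.4
tcp_pos: [0.5939, -0.1859, 0.1533]
eef_rot: [[0.511, 0.859, 0.001], [0.859, -0.511, -0.0], [0.0, 0.001, -1.0]]
contact_force: [-1.4, 0.9, 2.3]
width: 0.338
```

>>> {"method": "send_rows", "body": {
  "series": [0, 0, 0.01, 0, 0, 0, -1, 0, 0, 0.01, 0, 0, 0, -1, 0, 0, 0.01, 0, 0, 0, -1]
}}

```text
time_s: 8.7
tcp_pos: [0.5939, -0.1859, 0.1532]
eef_rot: [[0.511, 0.859, 0.001], [0.859, -0.511, -0.0], [0.0, 0.001, -1.0]]
contact_force: [-2.3, 0.4, 5.6]
width: 0.337
```

>>> {"method": "send_rows", "body": {
  "series": [0, 0.0, -0.004, 0, 0, 0, -1, -0.005, 0.03, -0.004, 0, 0, 0, -1, -0.01, 0.06, -0.004, 0, 0, 0, -1, -0.014, 0.09, -0.004, 0, 0, 0, -1, -0.014, 0.12, -0.004, 0, 0, 0, -1]
}}

```text
time_s: 9.2
tcp_pos: [0.5974, -0.1885, 0.1534]
eef_rot: [[0.511, 0.859, -0.002], [0.859, -0.511, 0.002], [0.0, -0.003, -1.0]]
contact_force: [-4.3, 1.9, 6.6]
width: 0.34
```

```bash
cat > f.py <<'E'
from h import *
a=np.radians(-30.8); X=np.array([np.cos(a),np.sin(a),0]);Y=np.array([-X[1],X[0],0])
s=status.read_state(); d=s["tcp_pos"]-[.6075,-.1948,.1533]; F=s["contact_force"]
print("t",round(s["time_s"],2),"off wheel mm",(1e3*np.array([d@X,d@Y,d[2]])).round(2),"F wheel XYz",np.array([F@X,F@Y,F[2]]).round(2),"M",s["ft_torque"].round(3), "tilt",(s["eef_rot"][:2,2]).round(4))
E
python3 f.py
```

```text
t 9.2 off wheel mm [-11.95   0.25   0.11] F wheel XYz [-4.65 -0.59  6.59] M [0.52  0.865 0.019] tilt [-0.0024  0.0019]
```

>>> {"method": "send_rows", "body": {
  "series": [0, 0, -0.012, 0, 0, 0, -1, 0, 0, -0.012, 0, 0, 0, -1, 0, 0, -0.012, 0, 0, 0, -1]
}}

```text
time_s: 9.5
tcp_pos: [0.5974, -0.1885, 0.1534]
eef_rot: [[0.511, 0.859, -0.003], [0.859, -0.511, 0.002], [0.0, -0.003, -1.0]]
contact_force: [0.1, -0.1, -1.3]
width: 0.343
```

```bash
python3 f.py
```

```text
t 9.5 off wheel mm [-11.9    0.22   0.12] F wheel XYz [ 0.08 -0.01 -1.34] M [ 0.029  0.007 -0.004] tilt [-0.0026  0.0021]
```

>>> {"method": "send_rows", "body": {
  "series": [0, 0.02, -0.008, 0, 0, 0, -1, 0, 0.04, -0.008, 0, 0, 0, -1, 0, 0.06, -0.008, 0, 0, 0, -1, 0, 0.06, -0.008, 0, 0, 0, -1]
}}

```text
time_s: 9.9
tcp_pos: [0.6003, -0.1903, 0.1537]
eef_rot: [[0.511, 0.859, -0.002], [0.859, -0.511, 0.002], [0.0, -0.003, -1.0]]
contact_force: [0.2, -0.1, -2.1]
width: 0.341
```

```bash
python3 f.py
```

```text
t 9.9 off wheel mm [-8.48  0.18  0.39] F wheel XYz [ 0.19  0.05 -2.05] M [-0.005  0.015  0.027] tilt [-0.0021  0.0018]
```

>>> {"method": "send_rows", "body": {
  "series": [0, 0.012, 0, 0, 0, 0, -1, 0, 0.024, 0, 0, 0, 0, -1, 0, 0.036, 0, 0, 0, 0, -1, 0, 0.036, 0, 0, 0, 0, -1]
}}

```text
time_s: 10.3
tcp_pos: [0.602, -0.1913, 0.1537]
eef_rot: [[0.512, 0.859, -0.002], [0.859, -0.512, 0.002], [0.0, -0.003, -1.0]]
contact_force: [-0.3, 0.3, -2.1]
width: 0.339
```

>>> {"method": "send_rows", "body": {
  "series": [0, 0.012, 0, 0, 0, 0, -1, 0, 0.024, 0, 0, 0, 0, -1, 0, 0.03, 0, 0, 0, 0, -1, 0, 0.03, 0, 0, 0, 0, -1]
}}

```text
time_s: 10.7
tcp_pos: [0.6033, -0.1921, 0.1537]
eef_rot: [[0.512, 0.859, -0.002], [0.859, -0.512, 0.002], [0.0, -0.002, -1.0]]
contact_force: [0.1, -0.1, -1.3]
width: 0.336
```

```bash
python3 f.py
```

```text
t 10.7 off wheel mm [-4.98  0.15  0.38] F wheel XYz [ 0.19 -0.03 -1.34] M [0.016 0.006 0.03 ] tilt [-0.0019  0.0017]
```

>>> {"method": "send_rows", "body": {
  "series": [0, 0.012, 0, 0, 0, 0, -1, 0, 0.024, 0, 0, 0, 0, -1, 0, 0.03, 0, 0, 0, 0, -1, 0, 0.03, 0, 0, 0, 0, -1]
}}

```text
time_s: 11.1
tcp_pos: [0.6047, -0.1929, 0.1537]
eef_rot: [[0.512, 0.859, -0.002], [0.859, -0.512, 0.002], [0.001, -0.002, -1.0]]
contact_force: [0.1, 0.6, -1.8]
width: 0.339
```

>>> {"method": "send_rows", "body": {
  "series": [0, 0.01, 0, 0, 0, 0, -1, 0, 0.02, 0, 0, 0, 0, -1, 0, 0.02, 0, 0, 0, 0, -1]
}}

```text
time_s: 11.4
tcp_pos: [0.6054, -0.1931, 0.1536]
eef_rot: [[0.512, 0.859, -0.002], [0.859, -0.512, 0.002], [0.001, -0.003, -1.0]]
contact_force: [0.1, 0.4, -2.1]
width: 0.34
```

```bash
python3 f.py
```

```text
t 11.4 off wheel mm [-2.7   0.37  0.27] F wheel XYz [-0.11  0.41 -2.11] M [ 0.246 -0.002 -0.039] tilt [-0.0023  0.0023]
```

>>> {"method": "send_rows", "body": {
  "series": [0.005, 0.0085, 0, 0, 0, 0, -1, 0.01, 0.017, 0, 0, 0, 0, -1, 0.01, 0.017, 0, 0, 0, 0, -1]
}}

```text
time_s: 11.7
tcp_pos: [0.6064, -0.193, 0.1536]
eef_rot: [[0.512, 0.859, -0.002], [0.859, -0.512, 0.002], [0.001, -0.003, -1.0]]
contact_force: [-0.3, -0.1, -1.6]
width: 0.344
```

```bash
python3 f.py
```

```text
t 11.7 off wheel mm [-1.82  0.98  0.26] F wheel XYz [-0.15 -0.24 -1.59] M [0.147 0.045 0.031] tilt [-0.0022  0.0024]
```

>>> {"method": "send_rows", "body": {
  "series": [0.005, 0.0085, 0, 0, 0, 0, -1, 0.01, 0.017, 0, 0, 0, 0, -1, 0.01, 0.017, 0, 0, 0, 0, -1]
}}

```text
time_s: 12.0
tcp_pos: [0.6075, -0.193, 0.1536]
eef_rot: [[0.512, 0.859, -0.002], [0.859, -0.512, 0.002], [0.001, -0.003, -1.0]]
contact_force: [-0.1, 0.9, -2.2]
width: 0.34
```

```bash
python3 f.py
```

```text
t 12.0 off wheel mm [-0.89  1.53  0.27] F wheel XYz [-0.54  0.69 -2.17] M [0.176 0.054 0.019] tilt [-0.0021  0.0025]
```

>>> {"method": "send_rows", "body": {
  "series": [0.005, 0.0085, 0, 0, 0, 0, -1, 0.01, 0.017, 0, 0, 0, 0, -1, 0.01, 0.017, 0, 0, 0, 0, -1]
}}

```text
time_s: 12.3
tcp_pos: [0.6086, -0.1931, 0.1536]
eef_rot: [[0.512, 0.859, -0.002], [0.859, -0.512, 0.002], [0.001, -0.003, -1.0]]
contact_force: [0.3, -0.2, -2.0]
width: 0.341
```

```bash
python3 f.py
```

```text
t 12.3 off wheel mm [0.08 2.08 0.27] F wheel XYz [ 0.33  0.   -2.01] M [ 0.175 -0.023 -0.032] tilt [-0.0019  0.0024]
```

>>> {"method": "send_rows", "body": {
  "series": [0.005, 0.0085, 0, 0, 0, 0, -1, 0.01, 0.017, 0, 0, 0, 0, -1, 0.01, 0.017, 0, 0, 0, 0, -1]
}}

```text
time_s: 12.6
tcp_pos: [0.6093, -0.193, 0.1535]
eef_rot: [[0.511, 0.859, -0.003], [0.859, -0.511, 0.003], [0.001, -0.004, -1.0]]
contact_force: [-0.2, 1.3, -1.6]
width: 0.339
```

```bash
python3 f.py
```

```text
t 12.6 off wheel mm [0.67 2.48 0.18] F wheel XYz [-0.86  1.03 -1.62] M [0.17  0.179 0.006] tilt [-0.0027  0.0025]
```

>>> {"method": "send_rows", "body": {
  "series": [0, 0.006, 0.004, 0, 0, 0, -1, 0, 0.01, 0.008, 0, 0, 0, -1, 0, 0.01, 0.008, 0, 0, 0, -1]
}}

```text
time_s: 12.9
tcp_pos: [0.6094, -0.1931, 0.1534]
eef_rot: [[0.511, 0.859, -0.003], [0.859, -0.511, 0.003], [0.001, -0.004, -1.0]]
contact_force: [-1.6, 1.6, 3.3]
width: 0.338
```

```bash
python3 f.py
```

```text
t 12.9 off wheel mm [0.77 2.45 0.12] F wheel XYz [-2.21  0.57  3.29] M [0.398 0.478 0.017] tilt [-0.0034  0.0029]
```

>>> {"method": "send_rows", "body": {
  "series": [0, 0, -0.006, 0, 0, 0, -1, 0, 0, -0.006, 0, 0, 0, -1, 0, 0, -0.006, 0, 0, 0, -0.3, 0, 0, -0.006, 0, 0, 0, -0.25, 0, 0, -0.006, 0, 0, 0, -0.2]
}}

```text
time_s: 13.4
tcp_pos: [0.6103, -0.1936, 0.1542]
eef_rot: [[0.511, 0.859, -0.001], [0.859, -0.511, 0.002], [0.001, -0.002, -1.0]]
contact_force: [-0.9, 0.3, -0.1]
width: 0.401
```

```bash
python3 f.py
```

```text
t 13.4 off wheel mm [1.76 2.42 0.88] F wheel XYz [-0.91 -0.15 -0.07] M [ 0.027  0.053 -0.032] tilt [-0.0014  0.0017]
```

>>> {"method": "send_rows", "body": {
  "series": [0, 0, 0, 0, 0, 0, -0.1, 0, 0, 0, 0, 0, 0, 0.1, 0, 0, 0, 0, 0, 0, 0.3, 0, 0, 0, 0, 0, 0, 0.5, 0, 0, 0, 0, 0, 0, 0.5]
}}

```text
time_s: 13.9
tcp_pos: [0.6103, -0.1937, 0.1542]
eef_rot: [[0.511, 0.859, -0.001], [0.859, -0.511, 0.002], [0.001, -0.002, -1.0]]
contact_force: [0.1, 0.3, -0.5]
width: 0.751
```

```bash
python3 f.py;  python3 - <<'E'
from h import *
i=eyes.camera_info("wrist"); im=eyes.camera("wrist")[:,:,::-1].copy(); cv2.imwrite("pics/w5.png",im)
E
```

```text
t 13.9 off wheel mm [1.87 2.41 0.95] F wheel XYz [-0.05  0.32 -0.49] M [-0.029 -0.038  0.054] tilt [-0.0011  0.0015]
```

View pics/w5.png

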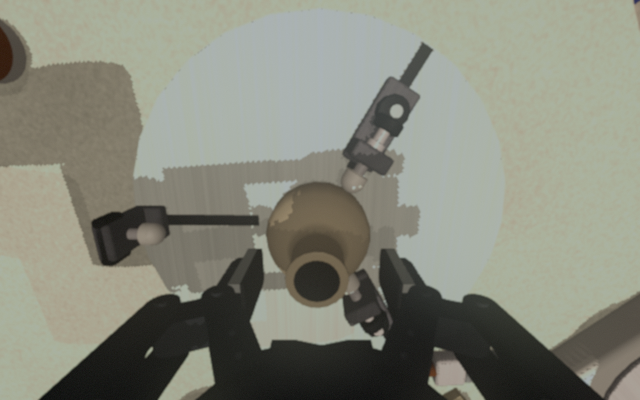

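The vase stands free between the fingers, with its belly against both fixed balls at about (353, 180) and (352, 285). The third jaw is still far out at (150, 233). I raise the arm and turn it for the push.

>>> {"method": "send_rows", "body": {
  "series": [0, 0, -0.1, 0, 0, 0, 0.5, 0, 0, -0.4, 0, 0, 0, 0.5, 0, 0, -1, 0, 0, 0, 0.5, 0, 0, -1.7, 0, 0, 0, 0.5, 0, 0, -2.2, 0, 0, 0, 0.5]
}}

```text
time_s: 14.45
tcp_pos: [0.6111, -0.1942, 0.2669]
eef_rot: [[0.511, 0.859, 0.001], [0.859, -0.511, 0.0], [0.001, 0.001, -1.0]]
contact_force: [0.9, -0.0, 0.1]
width: 0.749
```

```bash
python3 f.py; python3 go.py .4615,-.1078,.26;  python3 - <<'E'
from h import *
i=eyes.camera_info("top"); im=eyes.camera("scene")[:,:,::-1].copy(); cv2.imwrite("pics/s2.png",im)
E
```

```text
t 14.45 off wheel mm [  2.78   2.38 113.58] F wheel XYz [0.76 0.39 0.11] M [-0.008  0.055 -0.004] tilt [0.0014 0.0002]
t 14.45 tcp [ 0.6111 -0.1942  0.2669] w 0.749 F [ 0.85 -0.05  0.11] Fwheel [ 0.76  0.39 -0.11]
rot [ 0.0011 -0.0009  0.0007]
.4615,-.1078,.26 [-0.046 -3.455  0.134]
```

>>> {"method": "send_rows", "body": {
  "series": [0, -0.7, 0, 0, 0, -0.14, 0.5, 0, -1.5, 0, 0, 0, -0.29, 0, -0.02, -2.3, 0, 0, 0, -0.44, -0.5, -0.04, -3, 0, 0, 0, -0.59, -1, -0.05, -3.45, 0, 0, 0, -0.74, -1]
}}

```text
time_s: 15.0
tcp_pos: [0.4609, -0.1074, 0.2698]
eef_rot: [[-0.208, 0.978, 0.007], [0.978, 0.208, -0.003], [-0.004, 0.006, -1.0]]
contact_force: [0.1, 1.2, 0.2]
width: 0.067
```

>>> {"method": "send_rows", "body": {
  "series": [0, 0, 0, 0, 0, -0.14, -1, 0, 0, 0, 0, 0, -0.29, -1, 0, 0, 0, 0, 0, -0.44, -1, 0, 0, 0, 0, 0, -0.58, -1, 0, 0, 0, 0, 0, -0.72, -1]
}}

```text
time_s: 15.5
tcp_pos: [0.4609, -0.1074, 0.27]
eef_rot: [[-0.805, 0.593, 0.007], [0.593, 0.805, -0.003], [-0.008, 0.002, -1.0]]
contact_force: [0.9, 0.3, -0.0]
width: 0.005
```

```bash
sed -i 's/a=np.radians(-30.8); y/a=np.radians(59.2); y/' go.py; python3 go.py .4615,-.1078,.18 .4615,-.1078,.112
```

```text
t 15.5 tcp [ 0.4609 -0.1074  0.27  ] w 0.005 F [ 0.9   0.31 -0.02] Fwheel [ 0.72 -0.61  0.02]
rot [ 0.0017  0.0079 -0.0975]
.4615,-.1078,.18 [-1.000e-03 -3.000e-03  1.799e+00]
.4615,-.1078,.112 [ 0.009 -0.006  3.159]
```

>>> {"method": "send_rows", "body": {
  "series": [0, 0, 0.8, 0.002, 0.008, -0.097, -1, 0, 0, 1.6, 0.002, 0.008, -0.097, -1, 0, 0, 2.3, 0.002, 0.008, -0.097, -1, 0, 0, 2.6, 0.002, 0.008, -0.097, -1, 0, 0, 2.6, 0.002, 0.008, -0.097, -1]
}}

```text
time_s: 16.0
tcp_pos: [0.4603, -0.1071, 0.138]
eef_rot: [[-0.859, 0.513, -0.005], [0.513, 0.859, 0.002], [0.005, -0.001, -1.0]]
contact_force: [-0.7, 0.3, -0.2]
width: -0.0
```

```bash
python3 f.py; python3 go.py .4615,-.1078,.112;  python3 - <<'E'
from h import *
i=eyes.camera_info("wrist"); im=eyes.camera("wrist")[:,:,::-1].copy(); t=eyes.camera("scene")[:,:,::-1][170:330,230:400]
o=np.zeros((560,640,3),np.uint8); o[:400]=im; o[400:560,:170]=t; cv2.imwrite("pics/w6.png",cv2.resize(t,(680,640))[:600]); cv2.imwrite("pics/w6b.png",im)
o=np.hstack([cv2.resize(im,(400,250)),cv2.resize(t,(400,376))[:250]])
b=cv2.resize(t,(400,376)); O=np.zeros((376,800,3),np.uint8); O[:250,:400]=cv2.resize(im,(400,250)); O[:,400:]=b; cv2.imwrite("pics/w6.png",O)
E
```

```text
t 16.0 off wheel mm [-1.7134e+02 -2.0000e-02 -1.5300e+01] F wheel XYz [-0.7  -0.11 -0.16] M [0.011 0.025 0.045] tilt [-0.005   0.0022]
t 16.0 tcp [ 0.4603 -0.1071  0.138 ] w -0.0 F [-0.66  0.26 -0.16] Fwheel [-0.11  0.7   0.16]
rot [-0.0007 -0.0054 -0.0006]
.4615,-.1078,.112 [-0.03  0.    0.52]
```

View pics/w6.png

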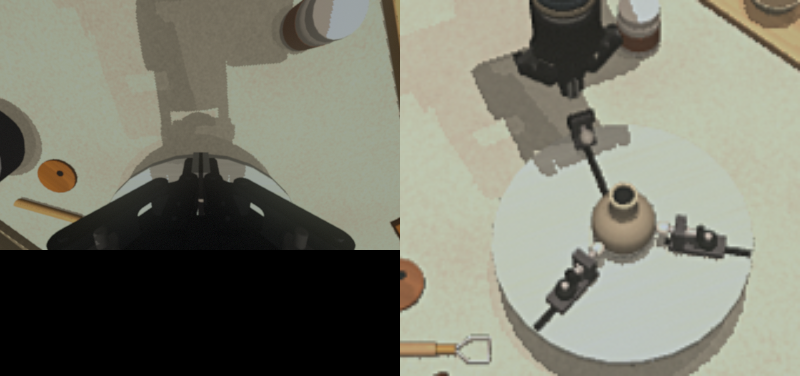

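The vase stands upright against both fixed jaws, and the shut fingers are lined up behind the push plate. I lower them and push.

>>> {"method": "send_rows", "body": {
  "series": [0, 0, 0.3, 0, -0.005, 0, -1, 0, 0, 0.5, 0, -0.005, 0, -1, 0, 0, 0.52, 0, -0.005, 0, -1, -0.1, 0, 0.52, 0, -0.005, 0, -1, -0.16, 0, 0.52, 0, -0.005, 0, -1]
}}

```text
time_s: 16.6
tcp_pos: [0.4702, -0.1127, 0.115]
eef_rot: [[-0.859, 0.512, 0.006], [0.512, 0.859, -0.004], [-0.007, -0.0, -1.0]]
contact_force: [0.0, -0.4, 0.7]
width: 0.001
```

```bash
python3 f.py
```

```text
t 16.6 off wheel mm [-160.      0.25  -38.33] F wheel XYz [ 0.25 -0.34  0.67] M [-0.005  0.013 -0.014] tilt [ 0.0063 -0.0039]
```

>>> {"method": "send_rows", "body": {
  "series": [-0.08, 0, 0, 0, 0, 0, -1, -0.16, 0, 0, 0, 0, 0, -1, -0.24, 0, 0, 0, 0, 0, -1, -0.32, 0, 0, 0, 0, 0, -1, -0.4, 0, 0, 0, 0, 0, -1]
}}

```text
time_s: 17.1
tcp_pos: [0.4872, -0.1229, 0.1151]
eef_rot: [[-0.859, 0.512, 0.005], [0.512, 0.859, -0.004], [-0.007, -0.0, -1.0]]
contact_force: [-3.5, 0.8, 2.2]
width: -0.0
```

```bash
python3 f.py
```

```text
t 17.1 off wheel mm [-140.13    0.16  -38.16] F wheel XYz [-3.45 -1.1   2.19] M [ 0.225  0.475 -0.003] tilt [ 0.0054 -0.0036]
```

>>> {"method": "send_rows", "body": {
  "series": [-0.09, 0, 0, 0, 0, 0, -1, -0.18, 0, 0, 0, 0, 0, -1, -0.27, 0, 0, 0, 0, 0, -1, -0.36, 0, 0, 0, 0, 0, -1, -0.45, 0, 0, 0, 0, 0, -1]
}}

```text
time_s: 17.6
tcp_pos: [0.5067, -0.1347, 0.1152]
eef_rot: [[-0.859, 0.512, 0.005], [0.512, 0.859, -0.004], [-0.006, -0.001, -1.0]]
contact_force: [-3.3, 2.0, 0.9]
width: -0.006
```

>>> {"method": "send_rows", "body": {
  "series": [-0.08, 0, 0, 0, 0, 0, -1, -0.16, 0, 0, 0, 0, 0, -1, -0.24, 0, 0, 0, 0, 0, -1, -0.3, 0, 0, 0, 0, 0, -1, -0.36, 0, 0, 0, 0, 0, -1]
}}

```text
time_s: 18.1
tcp_pos: [0.5223, -0.1441, 0.1152]
eef_rot: [[-0.859, 0.512, 0.005], [0.512, 0.859, -0.004], [-0.006, -0.001, -1.0]]
contact_force: [-3.0, 0.1, 1.9]
width: -0.006
```

```bash
python3 f.py
python3 - <<'E'
from h import *
im=eyes.camera("scene")[:,:,::-1][205:305,270:390]; t=eyes.camera("top")[:,:,::-1][110:200,320:420]
cv2.imwrite("pics/s3.png",np.hstack([cv2.resize(im,(420,350),interpolation=2),cv2.resize(t,(380,350),interpolation=2)]))
E
```

```text
t 18.1 off wheel mm [-9.919e+01 -8.000e-02 -3.811e+01] F wheel XYz [-2.64 -1.48  1.92] M [ 0.056  0.572 -0.042] tilt [ 0.0047 -0.0037]
```

View pics/s3.png

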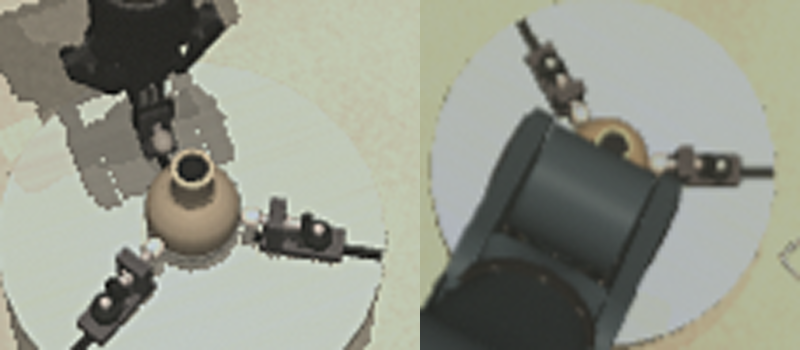

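The vase is still seated, and the third ball at left-panel (162, 138) is now about 15 mm from the belly. I slow down from here.

>>> {"method": "send_rows", "body": {
  "series": [-0.05, 0, 0, 0, 0, 0, -1, -0.1, 0, 0, 0, 0, 0, -1, -0.14, 0, 0, 0, 0, 0, -1, -0.17, 0, 0, 0, 0, 0, -1, -0.2, 0, 0, 0, 0, 0, -1]
}}

```text
time_s: 18.7
tcp_pos: [0.5315, -0.1495, 0.1152]
eef_rot: [[-0.859, 0.512, 0.006], [0.512, 0.859, -0.004], [-0.007, -0.0, -1.0]]
contact_force: [-2.9, -0.1, 0.2]
width: 0.001
```

```bash
python3 f.py
```

```text
t 18.7 off wheel mm [-8.848e+01 -1.000e-02 -3.807e+01] F wheel XYz [-2.41 -1.6   0.24] M [ 0.126  0.536 -0.028] tilt [ 0.006  -0.0041]
```

>>> {"method": "send_rows", "body": {
  "series": [-0.012, 0, 0, 0, 0, 0, -1, -0.024, 0, 0, 0, 0, 0, -1, -0.036, 0, 0, 0, 0, 0, -1, -0.048, 0, 0, 0, 0, 0, -1, -0.06, 0, 0, 0, 0, 0, -1]
}}

```text
time_s: 19.2
tcp_pos: [0.534, -0.1511, 0.1152]
eef_rot: [[-0.859, 0.512, 0.006], [0.512, 0.859, -0.004], [-0.007, -0.001, -1.0]]
contact_force: [-3.5, -0.4, 0.9]
width: -0.0
```

```bash
python3 f.py
```

```text
t 19.2 off wheel mm [-8.550e+01 -4.000e-02 -3.809e+01] F wheel XYz [-2.78 -2.09  0.89] M [ 0.01   0.554 -0.017] tilt [ 0.0059 -0.0041]
```

>>> {"method": "send_rows", "body": {
  "series": [-0.01, 0, 0, 0, 0, 0, -1, -0.02, 0, 0, 0, 0, 0, -1, -0.03, 0, 0, 0, 0, 0, -1]
}}

```text
time_s: 19.5
tcp_pos: [0.5353, -0.1518, 0.1152]
eef_rot: [[-0.859, 0.512, 0.006], [0.512, 0.859, -0.004], [-0.007, -0.001, -1.0]]
contact_force: [-3.2, -0.5, 0.4]
width: -0.001
```

```bash
python3 f.py
```

```text
t 19.5 off wheel mm [-8.401e+01 -5.000e-02 -3.809e+01] F wheel XYz [-2.52 -2.08  0.37] M [ 0.038  0.504 -0.038] tilt [ 0.0058 -0.0041]
```

>>> {"method": "send_rows", "body": {
  "series": [-0.008, 0, 0, 0, 0, 0, -1, -0.016, 0, 0, 0, 0, 0, -1]
}}

```text
time_s: 19.7
tcp_pos: [0.536, -0.1523, 0.1152]
eef_rot: [[-0.859, 0.512, 0.006], [0.512, 0.859, -0.004], [-0.007, -0.001, -1.0]]
contact_force: [-3.8, 0.6, -0.1]
width: 0.002
```

```bash
python3 f.py
```

```text
t 19.7 off wheel mm [-8.316e+01 -6.000e-02 -3.808e+01] F wheel XYz [-3.6  -1.44 -0.08] M [ 0.023  0.588 -0.029] tilt [ 0.0057 -0.0041]
```

>>> {"method": "send_rows", "body": {
  "series": [-0.008, 0, 0, 0, 0, 0, -1, -0.016, 0, 0, 0, 0, 0, -1]
}}

```text
time_s: 19.9
tcp_pos: [0.5363, -0.1524, 0.1152]
eef_rot: [[-0.859, 0.512, 0.005], [0.512, 0.859, -0.003], [-0.006, -0.001, -1.0]]
contact_force: [-4.5, 1.6, 0.3]
width: 0.001
```

```bash
python3 f.py
```

```text
t 19.9 off wheel mm [-8.292e+01 -5.000e-02 -3.809e+01] F wheel XYz [-4.71 -0.96  0.28] M [ 0.195  0.76  -0.062] tilt [ 0.0046 -0.0035]
```

>>> {"method": "send_rows", "body": {
  "series": [-0.006, 0, 0, 0, 0, 0, -1, -0.012, 0, 0, 0, 0, 0, -1]
}}

```text
time_s: 20.1
tcp_pos: [0.5364, -0.1525, 0.1152]
eef_rot: [[-0.859, 0.512, 0.004], [0.512, 0.859, -0.003], [-0.005, -0.001, -1.0]]
contact_force: [-5.6, 1.3, 1.1]
width: 0.001
```

```bash
python3 f.py
```

```text
t 20.1 off wheel mm [-8.274e+01 -8.000e-02 -3.810e+01] F wheel XYz [-5.47 -1.74  1.09] M [ 0.181  0.862 -0.046] tilt [ 0.0038 -0.0031]
```

>>> {"method": "send_rows", "body": {
  "series": [-0.008, 0, 0, 0, 0, 0, -1, -0.016, 0, 0, 0, 0, 0, -1, -0.016, 0, 0, 0, 0, 0, -1]
}}

```text
time_s: 20.4
tcp_pos: [0.5366, -0.1526, 0.1152]
eef_rot: [[-0.859, 0.512, 0.003], [0.512, 0.859, -0.002], [-0.004, -0.001, -1.0]]
contact_force: [-5.4, 0.6, 2.0]
width: 0.001
```

```bash
python3 f.py
```

```text
t 20.4 off wheel mm [-8.255e+01 -8.000e-02 -3.807e+01] F wheel XYz [-4.9  -2.25  2.05] M [ 0.234  0.855 -0.018] tilt [ 0.0027 -0.0025]
```

>>> {"method": "send_rows", "body": {
  "series": [-0.01, 0, 0, 0, 0, 0, -1, -0.02, 0, 0, 0, 0, 0, -1, -0.02, 0, 0, 0, 0, 0, -1]
}}

```text
time_s: 20.7
tcp_pos: [0.5366, -0.1527, 0.1153]
eef_rot: [[-0.859, 0.512, 0.001], [0.512, 0.859, -0.002], [-0.002, -0.001, -1.0]]
contact_force: [-5.6, 1.3, 2.0]
width: 0.003
```

```bash
python3 f.py
```

```text
t 20.7 off wheel mm [-8.245e+01 -8.000e-02 -3.804e+01] F wheel XYz [-5.43 -1.73  2.04] M [ 0.245  0.864 -0.052] tilt [ 0.0009 -0.0016]
```

>>> {"method": "send_rows", "body": {
  "series": [-0.01, 0, 0, 0, 0, 0, -1, -0.02, 0, 0, 0, 0, 0, -1, -0.028, 0, 0, 0, 0, 0, -1, -0.034, 0, 0, 0, 0, 0, -1, -0.034, 0, 0, 0, 0, 0, -1]
}}

```text
time_s: 21.2
tcp_pos: [0.5367, -0.1527, 0.1152]
eef_rot: [[-0.859, 0.512, -0.002], [0.512, 0.859, 0.0], [0.002, -0.001, -1.0]]
contact_force: [-6.4, 2.4, 3.8]
width: 0.001
```

```bash
python3 f.py
```

```text
t 21.2 off wheel mm [-8.234e+01 -7.000e-02 -3.805e+01] F wheel XYz [-6.74 -1.22  3.81] M [ 0.339  1.075 -0.053] tilt [-0.0021  0.    ]
```

The jaw no longer advances and about 4 N goes through the vase, so it is seated. I back off.

>>> {"method": "send_rows", "body": {
  "series": [0.02, 0, 0, 0, 0, 0, -1, 0.1, 0, 0, 0, 0, 0, -1, 0.3, 0, 0, 0, 0, 0, -1, 0.5, 0, 0, 0, 0, 0, -1, 0.5, 0, -0.3, 0, 0, 0, -1]
}}

```text
time_s: 21.7
tcp_pos: [0.5122, -0.138, 0.1288]
eef_rot: [[-0.859, 0.512, -0.008], [0.512, 0.859, 0.003], [0.008, -0.001, -1.0]]
contact_force: [-0.0, -0.3, 0.0]
width: 0.002
```

>>> {"method": "send_rows", "body": {
  "series": [0.3, 0, -0.5, 0, 0, 0, -1, 0.6, 0, -1.2, 0, 0, 0, -1, 0.8, 0, -2, 0, 0, 0, -1, 1, 0, -2.5, 0, 0, 0, -1, 1, 0, -2.5, 0, 0, 0, -1]
}}

```text
time_s: 22.2
tcp_pos: [0.4709, -0.1126, 0.2578]
eef_rot: [[-0.859, 0.511, -0.0], [0.511, 0.859, -0.0], [-0.0, -0.0, -1.0]]
contact_force: [-0.1, -0.9, -0.7]
width: 0.002
```

```bash
python3 f.py
python3 - <<'E'
from h import *
w=eyes.camera("wrist"); im=eyes.camera("scene")[:,:,::-1][205:305,270:390]; t=eyes.camera("top")[:,:,::-1][110:200,320:420]
cv2.imwrite("pics/s4.png",np.hstack([cv2.resize(im,(420,350),interpolation=2),cv2.resize(t,(380,350),interpolation=2)]))
E
```

```text
t 22.2 off wheel mm [-159.42    0.64  104.51] F wheel XYz [ 0.33 -0.84 -0.72] M [ 0.014 -0.005 -0.022] tilt [-0.0002 -0.0004]
```

View pics/s4.png

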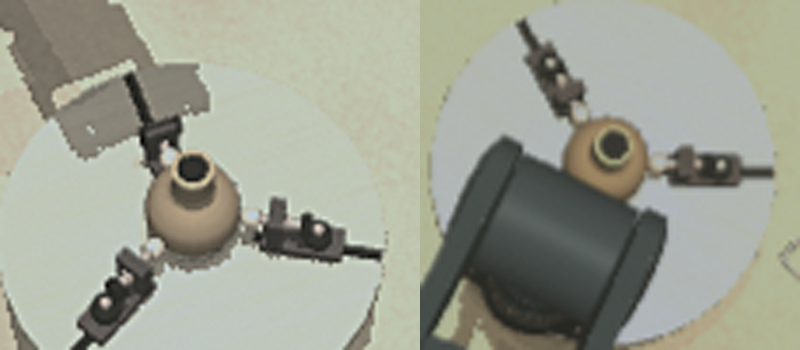

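>>> {"method": "send_rows", "body": {
  "series": [0, 0, 0, 0, 0, 0, -1, 0, 0, 0, 0, 0, 0, -1, 0, 0, 0, 0, 0, 0, -1, 0, 0, 0, 0, 0, 0, -1, 0, 0, 0, 0, 0, 0, -1]
}}

```text
time_s: 22.85
tcp_pos: [0.4697, -0.1125, 0.2534]
eef_rot: [[-0.859, 0.512, -0.008], [0.512, 0.859, 0.003], [0.009, -0.001, -1.0]]
contact_force: [-0.5, -0.7, -0.6]
width: 0.003
```

```bash
python3 f.py; python3 -c "
from plant import close_job
print(close_job())"
```

```text
t 22.85 off wheel mm [-1.6053e+02  1.3000e-01  1.0008e+02] F wheel XYz [-0.08 -0.92 -0.61] M [-0.006  0.001 -0.   ] tilt [-0.0083  0.0034]
the job is handed in; nothing more can be done
None
```

The vase is standing on the banding wheel with all three jaws against it. I handed the job in at about 23 s.

- **Placing:** I gripped it by the neck, set it down short of the jaws and nudged it in small steps. Jaw_b touched first; I slid the vase along it until jaw_a touched too. With the foot lightly on the disc, wrist force and moment put roughly 3 N on each fixed jaw.
- **Clamping:** After letting go, I slid the third jaw in with the shut fingers. The push rose from about 3 N of slide friction to about 7 N, so roughly 4 N was going through the vase, and the jaw stopped advancing. Then I backed the arm off.
- **Last checks:** The final scene and top pictures show the vase upright and touching the two fixed balls. In the scene view it also touches the third ball; the arm hides that ball in the top view. By the arm's reading it sits about 3 mm from the wheel's centre. The gripper is clear, and no other pot or tool was touched.

**Not checked or less clean:**
- I could not measure the force left on the three jaws after letting go; I inferred it from the last push.
- While setting down and at the start of nudging, the downward force on the disc briefly reached about 8 N. I eased it off straight away; the limit is 40 N.

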